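# Lock the cutting discs into their dispenser with the rod

### The arm

A 6-joint arm with a two-finger parallel gripper is mounted at the origin on the work surface. World frame = base frame: x ahead of the robot, y to its left, z up, the work surface at z = 0. Lengths are in m, angles in rad, forces in N, time in s.
With the tool pointing down it reaches from about 0.25 to 0.725 m from the base axis. Payload 4 kg.
Tool frame: the origin (TCP) lies on the centre line of the jaws, within the pads' length; the fingertips stand tip_reach ahead of it and the grasp point (between the pads) lies 5 mm behind it (tip_reach is the distance from the TCP to the fingertips, in m); z points along the fingers, y is the direction in which the jaws open and shut (so a half turn about z gives the same grasp; the last joint's range is limited). The gripper opens to 85 mm and grips with 20 to 120 N. Pads are 22 mm wide; open, the fingers measure 114 mm over their backs; the gripper's body (76 mm by 85 mm) begins 54 mm behind the grasp point. The pads swing forward as they close: fully open they stand 13 mm farther back than shut.
Start: joints at [-1.153, 0.241, 0.005, 1.335, 0, 1.571], TCP at [0.203, -0.457, 0.217] pointing down, gripper open.
Joint ranges: [-2.72, 2.72], [-1.05, 1.87], [-1.09, 1.28], [-1.99, 2.15], [-1.42, 1.44], [-3.14, 3.14]. Speed limits (rad/s): [2.79, 2.79, 3.14, 3.14, 3.14, 3.14].

### API

Orientations are given as a unit quaternion [x, y, z, w].
In Python, from workcell import * gives the robot as it stands.
- The arm moves only by the tool arm_command, never from a script. Its arguments are lists of equal length, an entry for each row: "translation": the shift along the tool's x, y, z in cm, a list of three; "turn": the turn about the tool's z in rad; "hand": the closure, from 0 (fully open) to 1 (shut). In form: {"translation": [[x, y, z], ...], "turn": [turn, ...], "hand": [hand, ...]}. A call has 1 to 5 rows; each row is the pose to reach, as a shift and turn from the pose commanded when the call began, along the tool's axes at that moment; what a row does not reach only later rows make up. A row lasts 1/12 s, in which the tool goes at most 41.7 mm and 7.16 degrees, less where a joint would pass 70% of its speed; a pose out of reach is approached as far as the arm can. A call with a gripper value outside its range is refused whole. The fingers move at their own pace and stop on an object; the grip force is fixed at half the most. Time passes only in rows, so rows that repeat a pose let the fingers close. It gives the time, the measured TCP pose, the force and the opening at its end, in the units of the state.
- get_obs(): the state, without advancing time (a new reading comes with each control period).
- camera(name): name is "scene" or "top" or "wrist"; returns (picture, depth): 400x640x3 uint8, red, green, blue; 400x640 float32, m along the optical axis (not along the pixel's ray), 0 where there is no reading.
- camera_info(name): a dict with "mtx" (3x3 intrinsics, pixels), "world_to_cam" (4x4, takes a point from world to camera coordinates). Camera axes: x right, y down, z forward; pixel columns grow to the right and rows downward; lengths in m; the calibration is good to about 2 mm. A picture is of the moment at which its call begins: read the wrist's pose just before it. camera_info takes no time and is no camera call; for the wrist camera it gives the pose at the moment of the call.
- job_done(): hands the job in, once; it reports no verdict.
Trained networks look in the newest picture that a camera, given by its name, has taken for a name from the list of things; names that differ only in an ending like _2 or _b are one class to them, and where a whole thing is asked for, a point or a joint stands for the part that bears it (a point fixed in the world has none). Each returns a list of dicts, best first, with "conf" (0 to 1); they miss things now and then, are a little off and sometimes report something else, mostly with a low value. They report only what shows in the picture. A call takes as long as a camera call. They do not tell look-alikes from the thing itself.
- search_frame(camera, name): "location" ([row, column] in pixels, amid what is visible of it).
- spot_point(camera, name): "location" ([row, column] in pixels: a listed point, or the origin of a listed thing).
The state is a dict: "clock": time; "joint_pos": joint angles; "joint_vel": joint speeds; "tau": joint torques, N m; "eef_pos": TCP position; "tool_rot": TCP orientation; "ft_force": force on the tool from outside, world axes, zero at the start; "ft_torque": the same for the moment, N m; "grip_width": finger opening in m.
Only numpy, scipy, OpenCV 4.12 (cv2) and the standard library are available. Lean on these libraries where they do the work, as an engineer would, in place of code of your own. Each camera call takes 0.05 s, during which the arm holds its last target. There are 200 camera calls.

### The job

Take the locking rod by its black handle from its rest and thread it, nose first, through the near cheek plate, the cutting discs and the far cheek plate of the dispenser, until its collar sits fully home against the near cheek; then let go. Feel for the hole gently and never force the rod against the dispenser, and do not disturb the jar, the carton or the flap disc.

Things in the scene. Friction and masses are not known exactly. Their poses are not given: they have to be found in the camera images.
- rod: Loose locking rod, 0.14 kg, aluminium, 16 mm in diameter, 130 mm from collar to nose end, last 3 mm tapering to 13 mm. Collar 30 mm wide, 6 mm thick; behind it a square black handle 20 x 20 x 56 mm. Origin on the axis at the collar's seating face; x points along the axis to the nose (handle at x -62 to -6 mm). It starts level in the rest, axis 40 mm above the table.
- rod_nose (a point): End of the rod's nose, on its axis (130 mm along x from the rod's origin).
- rod_handle (a point): Middle of the rod's black handle, on the axis (34 mm behind the rod's origin): the place to grip, from above.
- rest: Fixed black rest on the table that holds the rod at the start, 130 x 60 mm, its two notched posts 46 mm high. Origin on the table below the start position of the rod's origin; x along the rod.
- dispenser: Fixed disc dispenser. Origin on the table at the middle of its dark base plate (150 mm along x, 159 mm along y). The rod goes in along +y. On the base is clamped a grey frame, two upright cheek plates with discs between. The frame may sit up to 14 mm either way along x from the base's middle: this pose does NOT tell the holes' x; see or feel it. Over 30 N on it is forcing.
- near_face (a point): Point on the base's mid-line (dispenser x = 0, y = -63 mm), 75 mm above the table, in the near cheek's outer face; axes as the dispenser's. The cheek is 84 mm wide, 8 mm thick, top 102 mm above the table; its one round hole, 18.5 mm in diameter, is at this height but -14 to +14 mm along x from this point (the frame does not slip when pushed gently).
- far_face (a point): Like near_face, on the far cheek's outer face (dispenser y = +63 mm, 75 mm above the table; cheek 8 mm thick, same hole). The two holes lie on one line parallel to the dispenser's y, shifted together along x. The rod's nose ends 4 mm beyond this face when the collar is home.
- disc_mid (a point): Like near_face, at the middle between the cheeks (dispenser y = 0, height 75 mm). The pack of discs here is 18 mm thick, 115 mm in diameter, top 133 mm above the table, with a 22 mm bore at this height. The bore's x is within 4 mm of the hole line and the pack gives way sideways (along x) that far when nudged with 1 to 2 N.
- jar: Bystander: yellow jar with red cap, 56 mm wide, 75 mm tall, origin at its underside.
- carton: Bystander: blue carton 60 x 110 x 50 mm, origin at its underside.
- flapdisc: Bystander: flap disc lying flat, 100 mm in diameter, 14 mm thick, origin at its underside.
Things that resemble listed ones, but are neither listed nor needed, are in the scene too. What is meant by the rod is not blue, and is the larger of those in its own colour.

How it is judged:
By the outcome, as a careful person would: the job done as asked, in the order asked, and still so for the second after the job is handed in, with the robot touching nothing.
It also fails if it takes over 72 s, if anything falls off the work surface, if the arm or the gripper's body presses on something with over 40 N, if the wrist force passes 120 N, or if a joint passes its speed limit or range.

## Working session

There is one attempt and no reset: what is moved stays moved. The work goes in short steps, Python scripts to look and compute and a tool call to move; the robot and the scene stay as the last step left them, time stands still between calls to the robot, and variables do not carry over. Pictures are saved under pics/ and viewed, about 8 in all and at most 12, crops included, and the job is handed in when it is done.

Besides the shell and the picture viewer there is one more tool, called after "Call:" in YAML: its name, and indented under it one key for each argument. arm_command: Moves the arm, as the interface text tells. Its arguments: {"type":"object","properties":{"translation":{"type":"array","items":{"type":"array","items":{"type":"number"}}},"turn":{"type":"array","items":{"type":"number"}},"hand":{"type":"array","items":{"type":"number"}}},"required":["translation","turn","hand"]}

```bash
mkdir -p pics
cat > h.py <<'E'
from workcell import *
import numpy as np, cv2
def ray(cam,px,info=None):
    i=info or camera_info(cam); K=np.array(i["mtx"]); T=np.array(i["world_to_cam"])
    R,t=T[:3,:3],T[:3,3]; d=R.T@np.linalg.inv(K)@np.array([px[1],px[0],1.]); return -R.T@t,d
def at_z(cam,px,z,info=None):
    c,d=ray(cam,px,info); return c+d*(z-c[2])/d[2]
def at_depth(cam,px,depth,info=None):
    c,d=ray(cam,px,info); return c+d*depth[int(px[0]),int(px[1])]
def proj(cam,P,info=None):
    i=info or camera_info(cam); p=np.array(i["world_to_cam"])@np.r_[P,1]; q=np.array(i["mtx"])@p[:3]; return q[1]/q[2],q[0]/q[2]
def save(n,p): cv2.imwrite("pics/"+n+".png",p[:,:,::-1])
E
python3 - <<'E'
from h import *
np.set_printoptions(precision=4,suppress=True)
o=get_obs(); print(o["clock"],o["eef_pos"],o["tool_rot"],o["ft_force"],o["grip_width"])
ims=[]
for c in ["scene","top"]:
    p,d=camera(c); np.save(f"pics/{c}_d.npy",d); np.save(f"pics/{c}_p.npy",p); save(c+"1",p)
    for n in ["rod","rod_nose","rod_handle","rest","dispenser","near_face","far_face","jar"]:
        r=spot_point(c,n)
        print(c,n,[(np.round(x["location"]),round(x["conf"],2),at_depth(c,np.clip(np.round(x["location"]),0,[399,639]),d)) for x in r[:3]])
E
```

```text
0.0 [ 0.2026 -0.4564  0.2157] [ 0.9783  0.2074 -0.0002 -0.001 ] [-0.201  -0.8017  0.5011] 0.08552282610361343
scene rod [(array([228., 235.]), 0.82, array([ 0.3942, -0.1901,  0.0171])), (array([343., 214.]), 0.74, array([ 0.5193, -0.4151,  0.0304])), (array([264., 268.]), 0.59, array([ 0.5233, -0.2401,  0.0551]))]
scene rod_nose [(array([195., 245.]), 0.75, array([ 0.3546, -0.1003,  0.0098])), (array([124., 303.]), 0.61, array([0.352 , 0.1717, 0.0171])), (array([235., 319.]), 0.59, array([ 0.5754, -0.1244,  0.0448]))]
scene rod_handle [(array([275., 252.]), 0.94, array([ 0.507 , -0.274 ,  0.0487])), (array([234., 233.]), 0.79, array([ 0.4017, -0.2062,  0.0206])), (array([327., 219.]), 0.71, array([ 0.5078, -0.3866,  0.0284]))]
scene rest []
scene dispenser [(array([150., 359.]), 0.7, array([0.5436, 0.1259, 0.0611]))]
scene near_face [(array([142., 352.]), 0.87, array([0.5225, 0.1267, 0.0772]))]
scene far_face []
scene jar [(array([125., 303.]), 0.58, array([0.3516, 0.1722, 0.0128]))]
top rod [(array([220., 465.]), 0.69, array([ 0.5164, -0.4112,  0.0241])), (array([270., 371.]), 0.62, array([ 0.3925, -0.1878,  0.022 ])), (array([213., 396.]), 0.58, array([ 0.5257, -0.2403,  0.0517]))]
top rod_nose [(array([289., 329.]), 0.94, array([ 0.344 , -0.0909,  0.0004])), (array([200., 514.]), 0.89, array([ 0.5691, -0.5347,  0.0164])), (array([195., 341.]), 0.85, array([ 0.5724, -0.1153, -0.0026]))]
top rod_handle [(array([219., 409.]), 0.97, array([ 0.513 , -0.2717,  0.0468])), (array([266., 374.]), 0.72, array([ 0.4018, -0.1954,  0.0178]))]
top rest [(array([217., 390.]), 0.82, array([ 0.5204, -0.2354,  0.0055]))]
top dispenser [(array([213., 220.]), 0.92, array([0.518 , 0.1771, 0.0123]))]
top near_face [(array([210., 238.]), 0.58, array([0.5225, 0.1257, 0.052 ]))]
top far_face [(array([211., 181.]), 0.76, array([0.5128, 0.2428, 0.0913]))]
top jar [(array([286., 206.]), 0.65, array([0.3505, 0.1823, 0.0736]))]
```

```bash
ls; python3 -c "
import workcell;print([n for n in dir(workcell) if n[0]!='_'])"
```

```text
h.py
pics
['Unreachable', 'camera', 'camera_info', 'get_obs', 'job_done', 'search_frame', 'spot_point', 'tip_reach']
```

View pics/scene1.png

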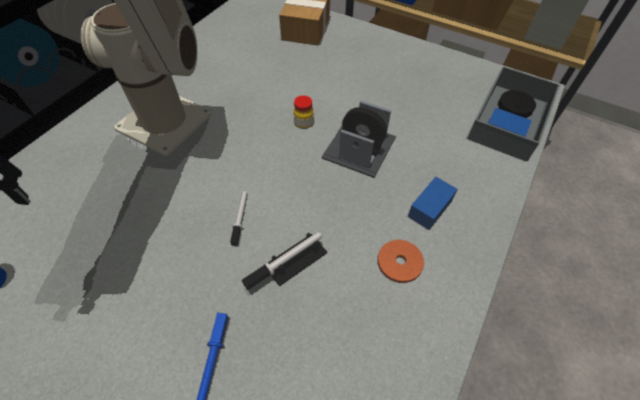

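View pics/top1.png

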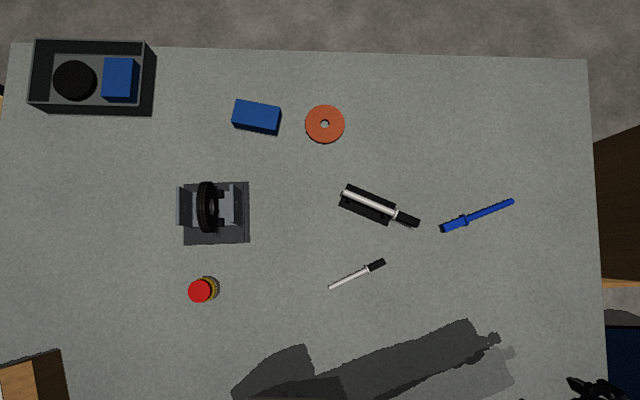

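Scene: the candidates for the rod in the top view are the white rod with black handle in the rest (213,390), the small white one with black handle flat on the table (270,358), and the blue one (215,478). The one in the rest fits: it isn't blue and it's the larger of the two white ones. The dispenser is at (213,215). I'll confirm with a crop and fit the geometry from depth.

Run:
```python
from h import *
np.set_printoptions(precision=4,suppress=True)
def cloud(c):
    d=np.load(f"pics/{c}_d.npy").astype(float); i=camera_info(c);K=np.array(i["mtx"]);T=np.array(i["world_to_cam"])
    v,u=np.mgrid[:400,:640]; P=np.stack([u,v,np.ones_like(u)],-1)@np.linalg.inv(K).T*d[...,None]
    return (P-T[:3,3])@T[:3,:3], d>0
for c in ["top","scene"]:
    P,ok=cloud(c); X=P[ok]; C=np.load(f"pics/{c}_p.npy")[ok].astype(int)
    i=camera_info(c);T=np.array(i["world_to_cam"]);print(c,"cam at",-T[:3,:3].T@T[:3,3])
    near=(abs(X[:,0]-.53)<.1)&(abs(X[:,1]+.23)<.13)
    br=C.min(1)>150
    w=near&(X[:,2]>.035)&(X[:,2]<.06)&br; h=near&(X[:,2]>.04)&(X[:,2]<.06)&(C.max(1)<60)
    for n,m in(("shaft",w),("handle",h)):
        Q=X[m]; 
        if len(Q)<5: print(n,len(Q));continue
        (vx,vy,x0,y0)=cv2.fitLine(Q[:,:2].astype(np.float32),cv2.DIST_HUBER,0,.001,.001).ravel()
        s=(Q[:,:2]-[x0,y0])@[vx,vy]; print(c,n,len(Q),"dir",np.degrees(np.arctan2(vy,vx)),"ends",np.array([x0,y0])+np.outer(np.percentile(s,[1,99]),[vx,vy]).round(4),"z",np.percentile(Q[:,2],[5,50,95]))
    dn=(abs(X[:,0]-.52)<.12)&(abs(X[:,1]-.17)<.13)
    for lo,hi in((.004,.03),(.092,.108),(.11,.14)):
        Q=X[dn&(X[:,2]>lo)&(X[:,2]<hi)]; 
        if len(Q)>5: print(c,"z",lo,hi,len(Q),"rect",cv2.minAreaRect(Q[:,:2].astype(np.float32)*1000),"zmed",np.median(Q[:,2]))
    Q=X[dn&(X[:,2]>.094)&(X[:,2]<.107)]
    for a in np.arange(.09,.27,.01):
        m=(Q[:,1]>=a)&(Q[:,1]<a+.01)
        if m.sum()>3: print("  y%.2f n%d x %.4f..%.4f"%(a,m.sum(),Q[m,0].min(),Q[m,0].max()))
t=np.load("pics/top_p.npy"); s=np.load("pics/scene_p.npy")
f=lambda im:cv2.resize(im,(400,300),interpolation=cv2.INTER_CUBIC)
save("crop1",np.vstack([np.hstack([f(t[180:255,330:430]),f(t[245:305,315:395])]),np.hstack([f(t[170:255,165:265]),f(s[95:185,310:410])])]))
```

```text
top cam at [ 0.4342 -0.0581  0.9215]
top shaft 210 dir 67.87682 ends [[ 0.5252 -0.2413]
 [ 0.5745 -0.1201]] z [0.0443 0.0474 0.0516]
top handle 267 dir 68.6655 ends [[ 0.5028 -0.2923]
 [ 0.5648 -0.1335]] z [0.0422 0.049  0.052 ]
top z 0.004 0.03 2361 rect ((517.8854370117188, 166.46957397460938), (249.46328735351562, 234.458984375), 89.19385528564453) zmed 0.008358622084587737
top z 0.092 0.108 536 rect ((524.3425903320312, 188.63143920898438), (109.25169372558594, 126.49010467529297), 4.331932067871094) zmed 0.10100379268565267
top z 0.11 0.14 451 rect ((525.6194458007812, 189.10446166992188), (91.9604263305664, 19.372711181640625), 4.2851033210754395) zmed 0.1259368273988993
  y0.12 n90 x 0.4908..0.5747
  y0.13 n85 x 0.4908..0.5746
  y0.17 n45 x 0.4724..0.5269
  y0.18 n67 x 0.4720..0.5782
  y0.19 n22 x 0.4719..0.5784
  y0.24 n152 x 0.4832..0.5655
  y0.25 n36 x 0.5074..0.5642
scene cam at [ 0.7895 -0.4945  0.7781]
scene shaft 300 dir 68.08508 ends [[ 0.5254 -0.2443]
 [ 0.5748 -0.1216]] z [0.0448 0.0479 0.0527]
scene handle 307 dir 65.28131 ends [[ 0.5047 -0.2971]
 [ 0.576  -0.1422]] z [0.0416 0.0498 0.0523]
scene z 0.004 0.03 1236 rect ((519.33251953125, 166.1090850830078), (233.749755859375, 242.68789672851562), 0.4687216877937317) zmed 0.00839523121362519
scene z 0.092 0.108 588 rect ((524.2195434570312, 186.49850463867188), (109.47642517089844, 130.67335510253906), 6.1097893714904785) zmed 0.10055154556754005
scene z 0.11 0.14 376 rect ((524.7156372070312, 186.7241668701172), (91.06051635742188, 22.829967498779297), 5.195694923400879) zmed 0.12369989564149851
  y0.12 n138 x 0.4889..0.5733
  y0.13 n34 x 0.4956..0.5719
  y0.17 n112 x 0.4706..0.5570
  y0.18 n57 x 0.4697..0.5796
  y0.19 n12 x 0.4727..0.5761
  y0.23 n18 x 0.4823..0.5167
  y0.24 n126 x 0.4813..0.5643
  y0.25 n12 x 0.5056..0.5645
```

View pics/crop1.png

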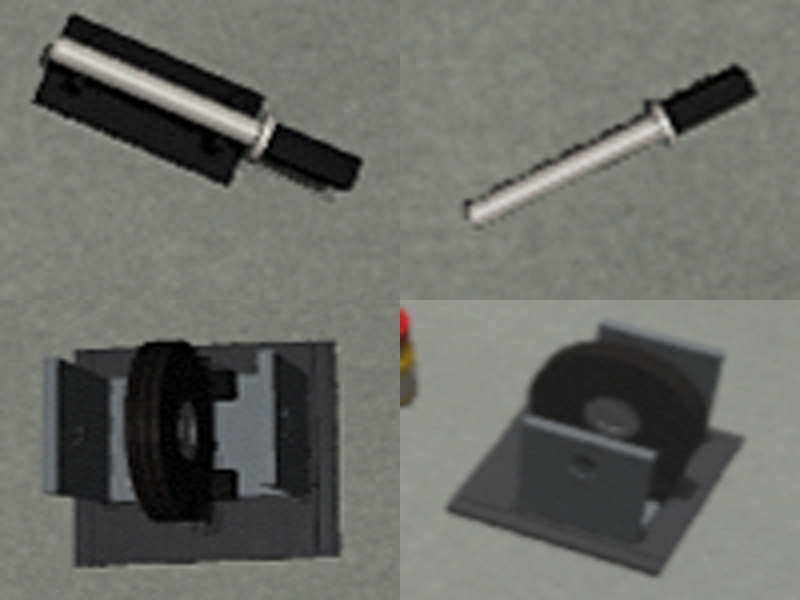

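The crop confirms it: the upper-left rod lies in the black rest with collar and handle and is the larger; the upper-right one is small and flat on the table. The near cheek hole shows in the scene view around (144,356). I'll move above the handle now.

Call:
arm_command:
  translation:
    - [4,-0.5,0]
    - [8,-1,0]
    - [12,-1.5,0]
    - [16,-2,0]
    - [20,-2.4,0]
  turn: [-0.1,-0.2,-0.3,-0.4,-0.5]
  hand: [0,0,0,0,0]

```text
clock: 1.32
eef_pos: [0.3772, -0.3528, 0.2168]
tool_rot: [0.896, 0.445, 0.0, 0.0]
ft_force: [-0.1, 0.3, -0.1]
grip_width: 0.0854
```

```bash
cat >> h.py <<'E'
from scipy.spatial.transform import Rotation as Ro
def go(P,head=None):
    o=get_obs(); R=Ro.from_quat(o["tool_rot"]).as_matrix(); h=np.arctan2(R[1,0],R[0,0])
    print("t %.2f"%o["clock"],"tcp",np.round(o["eef_pos"],4),"head %.2f"%np.degrees(h),"zaxis",np.round(R[:,2],3),"F",np.round(o["ft_force"],1),"M",np.round(o["ft_torque"],2),"w %.4f"%o["grip_width"],"j",np.round(o["joint_pos"],2))
    if P is not None: print("  shift cm",np.round(R.T@(np.array(P)-o["eef_pos"])*100,2), "turn",None if head is None else round(h-np.radians(head),4))
E
python3 - <<'E'
from h import *
print(tip_reach if not callable(tip_reach) else tip_reach())
go([.5136,-.272,.19],68)
E
```

```text
0.014
t 1.32 tcp [ 0.3772 -0.3528  0.2168] head 52.83 zaxis [ 0. -0. -1.] F [-0.1  0.3 -0.1] M [-0.04 -0.03  0.  ] w 0.0854 j [-0.75  0.27  0.05  1.35 -0.    1.47]
  shift cm [14.68  5.99  2.68] turn -0.2647
```

Call:
arm_command:
  translation:
    - [3.7,1.5,0.7]
    - [7.4,3,1.4]
    - [11,4.5,2]
    - [14.7,6,2.7]
    - [14.7,6,2.7]
  turn: [-0.07,-0.14,-0.2,-0.265,-0.265]
  hand: [0,0,0,0,0]

```text
clock: 1.73
eef_pos: [0.5178, -0.2691, 0.1873]
tool_rot: [0.828, 0.561, 0.001, -0.001]
ft_force: [-0.2, 0.1, -0.6]
grip_width: 0.0851
```

Run:
```python
from h import *
np.set_printoptions(precision=4,suppress=True)
go([.5136,-.272,.19],68)
i=camera_info("wrist"); p,d=camera("wrist"); save("w1",p); np.save("pics/w1_p.npy",p)
for n,z in(("rod_handle",.04),("rod",.04),("rod_nose",.04)):
    for r in spot_point("wrist",n)[:2]: print(n,np.round(r["location"]),round(r["conf"],2),at_z("wrist",r["location"],z,i),at_depth("wrist",np.clip(np.round(r["location"]),0,[399,639]),d,i))
K=np.array(i["mtx"]);T=np.array(i["world_to_cam"]);v,u=np.mgrid[:400,:640]
X=((np.stack([u,v,np.ones_like(u)],-1)@np.linalg.inv(K).T*d[...,None])-T[:3,3])@T[:3,:3]
for n,m in(("shaft",(p.min(2)>140)&(X[...,2]>.042)&(X[...,2]<.052)),("handle",(p.max(2)<70)&(X[...,2]>.046)&(X[...,2]<.056)&(X[...,1]<-.23))):
    m&=(abs(X[...,0]-.53)<.1)&(d>0); Q=X[m]; print(n,len(Q))
    if len(Q)<10: continue
    vx,vy,x0,y0=cv2.fitLine(Q[:,:2].astype(np.float32),cv2.DIST_HUBER,0,.001,.001).ravel(); s=(Q[:,:2]-[x0,y0])@[vx,vy]
    print("deg",np.degrees(np.arctan2(vy,vx)),np.array([x0,y0])+np.outer(np.percentile(s,[1,99]),[vx,vy]),"z",np.percentile(Q[:,2],[5,50,95]),"x at y-.272",x0+(-.272-y0)*vx/vy)
```

```text
t 1.73 tcp [ 0.5178 -0.2691  0.1873] head 68.31 zaxis [ 0.001  0.003 -1.   ] F [-0.2  0.1 -0.6] M [-0.04  0.07 -0.  ] w 0.0851 j [-0.48  0.42  0.18  1.33  0.    1.47]
  shift cm [-0.43 -0.29 -0.27] turn 0.0054
rod_handle [186. 314.] 0.98 [ 0.5101 -0.271   0.04  ] [ 0.5115 -0.2691  0.0492]
rod_handle [160. 212.] 0.86 [ 0.4164 -0.2023  0.04  ] [ 0.4082 -0.202   0.0209]
rod [274. 360.] 0.9 [ 0.5216 -0.3997  0.04  ] [ 0.5196 -0.4108  0.0232]
rod [154. 316.] 0.72 [ 0.5267 -0.2385  0.04  ] [ 0.5266 -0.2374  0.0474]
rod_nose [324. 420.] 0.94 [ 0.5712 -0.5037  0.04  ] [ 0.5525 -0.2654  0.2777]
rod_nose [ 21. 314.] 0.85 [ 0.5725 -0.119   0.04  ] [ 0.5717 -0.1207  0.0463]
shaft 1161
deg 68.09782 [[ 0.5294 -0.232 ]
 [ 0.5749 -0.1189]] z [0.043  0.047  0.0486] x at y-.272 0.5133541
handle 824
deg 67.252785 [[ 0.5037 -0.294 ]
 [ 0.5241 -0.2454]] z [0.0485 0.0496 0.0508] x at y-.272 0.51296026
```

View pics/w1.png

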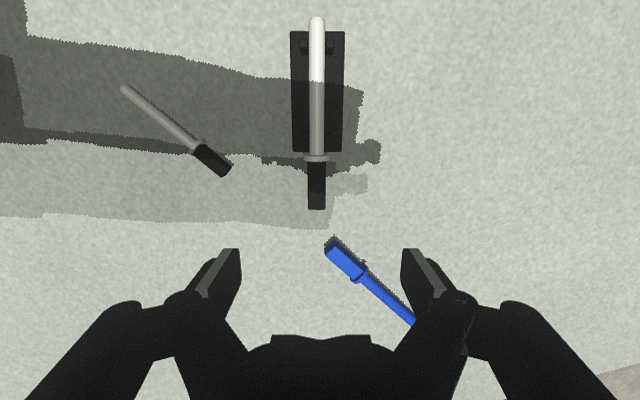

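The wrist view shows the handle at (186,314) directly in line ahead of the open jaws, with the small rod at left (160,212) and the blue one at (260,350), both clear of the fingers. I'll descend halfway and check for settling.

Call:
arm_command:
  translation:
    - [0,0,3]
    - [0,0,6]
    - [0,0,9]
    - [0,0,9]
    - [0,0,9]
  turn: [0,0,0,0,0]
  hand: [0,0,0,0,0]

```text
clock: 2.35
eef_pos: [0.5106, -0.274, 0.0989]
tool_rot: [0.831, 0.556, -0.001, -0.002]
ft_force: [0.3, -0.5, 1.1]
grip_width: 0.0856
```

Run:
```python
from h import *
go([.5133,-.272,.035],68)
```

```text
t 2.35 tcp [ 0.5106 -0.274   0.0989] head 67.63 zaxis [-0.003  0.002 -1.   ] F [ 0.3 -0.5  1.1] M [-0.01 -0.01 -0.  ] w 0.0856 j [-0.49  0.47  0.03  1.13 -0.    1.47]
  shift cm [0.29 0.2  6.39] turn -0.0065
```

Call:
arm_command:
  translation:
    - [0,0,2.2]
    - [0,0,4.3]
    - [0.1,0.05,6.4]
    - [0.1,0.05,6.4]
    - [0.1,0.05,6.4]
  turn: [0,0,0,0,0]
  hand: [0,0,0,0,0]

```text
clock: 2.77
eef_pos: [0.514, -0.2737, 0.0372]
tool_rot: [0.83, 0.557, 0.0, 0.0]
ft_force: [0.4, -0.1, 0.2]
grip_width: 0.0854
```

Call:
arm_command:
  translation:
    - [0,0,0]
    - [0,0,0]
    - [0,0,0]
  turn: [0,0,0]
  hand: [0,0,0]

```text
clock: 3.02
eef_pos: [0.5151, -0.2738, 0.0378]
tool_rot: [0.83, 0.557, 0.001, 0.002]
ft_force: [-0.8, 0.0, 0.1]
grip_width: 0.0852
```

Run:
```python
from h import *
go([.5133,-.272,.035],68)
```

```text
t 3.02 tcp [ 0.5151 -0.2738  0.0378] head 67.76 zaxis [ 0.003 -0.002 -1.   ] F [-0.8  0.   0.1] M [ 0.01 -0.03 -0.  ] w 0.0852 j [-0.49  0.53 -0.05  0.99 -0.    1.47]
  shift cm [ 0.09 -0.23  0.28] turn -0.0042
```

Call:
arm_command:
  translation:
    - [0.1,-0.1,0.25]
    - [0.1,-0.1,0.25]
    - [0.1,-0.1,0.25]
    - [0.1,-0.1,0.25]
    - [0.1,-0.1,0.25]
  turn: [0,0,0,0,0]
  hand: [0,0,0.5,1,1]

```text
clock: 3.43
eef_pos: [0.5132, -0.2715, 0.0331]
tool_rot: [0.83, 0.558, -0.0, -0.0]
ft_force: [-0.3, 0.1, -0.2]
grip_width: 0.0517
```

Call:
arm_command:
  translation:
    - [0,0,0]
    - [0,0,0]
    - [0,0,0]
    - [0,0,0]
    - [0,0,0]
  turn: [0,0,0,0,0]
  hand: [1,1,1,1,1]

```text
clock: 3.85
eef_pos: [0.513, -0.2716, 0.0331]
tool_rot: [0.83, 0.558, -0.0, -0.0]
ft_force: [-0.7, 0.5, 0.3]
grip_width: 0.0166
```

Run:
```python
from h import *
go([.5133,-.272,.035],68)
```

```text
t 3.85 tcp [ 0.513  -0.2716  0.0331] head 67.77 zaxis [-0.  0. -1.] F [-0.7  0.5  0.3] M [0.03 0.16 0.04] w 0.0166 j [-0.49  0.54 -0.06  0.98 -0.    1.47]
  shift cm [-0.03  0.04 -0.19] turn -0.0041
```

Call:
arm_command:
  translation:
    - [0,0,0]
    - [0,0,-0.5]
    - [0,0,-1]
    - [0,0,-1.5]
    - [0,0,-2]
  turn: [0,0,0,0,0]
  hand: [1,1,1,1,1]

```text
clock: 4.27
eef_pos: [0.5133, -0.2716, 0.0537]
tool_rot: [0.83, 0.558, 0.0, 0.0]
ft_force: [1.4, -1.0, -1.6]
grip_width: 0.016
```

Call:
arm_command:
  translation:
    - [0,0,-2]
    - [0,0,-4]
    - [0,0,-6]
    - [0,0,-7]
    - [0,0,-7]
  turn: [0,0,0,0,0]
  hand: [1,1,1,1,1]

```text
clock: 4.68
eef_pos: [0.5152, -0.2726, 0.1265]
tool_rot: [0.83, 0.558, 0.002, 0.003]
ft_force: [-0.1, 0.2, -0.8]
grip_width: 0.0165
```

```bash
cat >> h.py <<'E'
def rodfit(zaxis, n=None):
    """axis line of held rod (shaft) from wrist depth, in world"""
    i=camera_info("wrist"); p,d=camera("wrist"); 
    if n: save(n,p)
    K=np.array(i["mtx"]);T=np.array(i["world_to_cam"]);v,u=np.mgrid[:400,:640]
    X=((np.stack([u,v,np.ones_like(u)],-1)@np.linalg.inv(K).T*d[...,None])-T[:3,3])@T[:3,:3]
    o=get_obs(); e=np.array(o["eef_pos"]); R=Ro.from_quat(o["tool_rot"]).as_matrix()
    L=(X-e)@R
    m=(d>0)&(abs(L[...,1])<.012)&(L[...,0]>.045)&(L[...,0]<.160)&(abs(X[...,2]-zaxis)<.015)
    Q=L[m]; print("rod pts",len(Q),"tool frame x range",np.percentile(Q[:,0],[0.5,99.5]))
    a=np.polyfit(Q[:,0],Q[:,1],1); 
    b=[]
    for x in np.arange(.05,.16,.01):
        k=abs(Q[:,0]-x)<.005
        if k.sum()>5: b.append((x,np.percentile(Q[k,2],10),(Q[k,1].min()+Q[k,1].max())/2))
    b=np.array(b); zz=np.polyfit(b[:,0],b[:,1],1); yy=np.polyfit(b[:,0],b[:,2],1)
    print("tool frame: y=%.2fmm + %.2fdeg (edge mid %.2f, %.2fdeg); top z=%.2fmm (down +) slope %.2fdeg, at nose %.2f"%(a[1]*1e3,np.degrees(a[0]),yy[1]*1e3,np.degrees(yy[0]),zz[1]*1e3,np.degrees(zz[0]),np.polyval(zz,.16)*1e3))
    return i,p,d,X
E
python3 - <<'E'
from h import *
go(None)
i,p,d,X=rodfit(.11,"w2")
for n in("rod_handle","rod_nose"):
  for r in spot_point("wrist",n)[:2]: print(n,np.round(r["location"]),round(r["conf"],2))
E
```

```text
t 4.68 tcp [ 0.5152 -0.2726  0.1265] head 67.77 zaxis [ 0.006 -0.003 -1.   ] F [-0.1  0.2 -0.8] M [-0.19 -0.05  0.03] w 0.0165 j [-0.49  0.45  0.07  1.18  0.    1.47]Traceback (most recent call last):
  File "<stdin>", line 3, in <module>
  File "h.py", line 27, in rodfit
    Q=L[m]; print("rod pts",len(Q),"tool frame x range",np.percentile(Q[:,0],[0.5,99.5]))
                                                        ~~~~~~~~~~~~~^^^^^^^^^^^^^^^^^^^
    return _quantile_unchecked(
        a, q, axis, out, overwrite_input, method, keepdims, weights)
    return _ureduce(a,
                    func=_quantile_ureduce_func,
    ...<5 lines>...
                    overwrite_input=overwrite_input,
                    method=method)
    r = func(a, **kwargs)
    result = _quantile(arr,
                       quantiles=q,
    ...<2 lines>...
                       out=out,
                       weights=wgt)
    slices_having_nans = np.isnan(arr[-1, ...])
                                  ~~~^^^^^^^^^
IndexError: index -1 is out of bounds for axis 0 with size 0
```

View pics/w2.png

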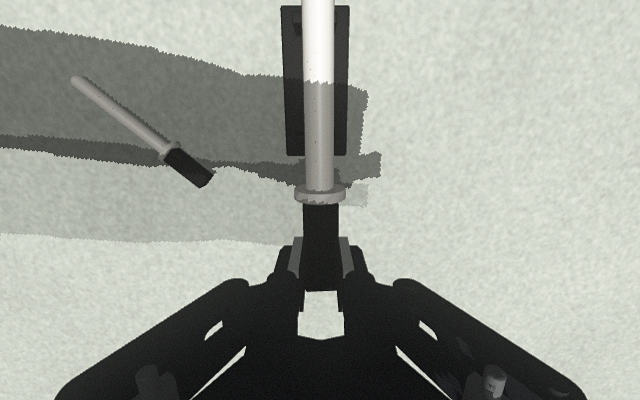

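The rod is held: the handle sits between the pads at (260,320), the collar at (195,320), and the empty rest lies behind. I'll fit its axis in the tool frame and also measure the hole line, using the stored scene picture for the hole blob.

Run:
```python
from h import *
np.set_printoptions(precision=4,suppress=True)
go(None)
rodfit(.135)
# hole blob in stored scene picture
s=np.load("pics/scene_p.npy"); g=s.astype(int).sum(2); print(g[136:153,346:368]//3)
def sub(r,c,rad=5):
    w=g[r-rad:r+rad+1,c-rad:c+rad+1].astype(float); th=np.median(w); k=np.clip(th-10-w,0,None); v,u=np.mgrid[-rad:rad+1,-rad:rad+1]
    return r+(k*v).sum()/k.sum(), c+(k*u).sum()/k.sum()
px=sub(144,356); print("hole px",px)
for yaw in(3.5,4.3,5.5):
    n=np.array([-np.sin(np.radians(yaw)),np.cos(np.radians(yaw)),0]); 
    c,dd=ray("scene",px); t=(n@(np.array([.5243,.1875,0])-n*.063-c))/(n@dd); print(yaw,"hole pt",c+t*dd, "predicted mid",np.array([.5243,.1875,.075])-n*.063)
```

```text
t 4.73 tcp [ 0.5142 -0.2721  0.1245] head 67.77 zaxis [ 0.003 -0.002 -1.   ] F [-0.8  0.6 -1.5] M [-0.12  0.07  0.01] w 0.0164 j [-0.49  0.45  0.06  1.18 -0.    1.47]
rod pts 5251 tool frame x range [0.0455 0.1259]
tool frame: y=2.04mm + -0.48deg (edge mid 1.77, -0.32deg); top z=-16.21mm (down +) slope 2.61deg, at nose -8.90
[[ 55  54  55  55  58  65  73  84  90 102 113 117 115 112 106  94  74  62
   60  51  46  39]
 [ 56  54  55  56  56  56  57  57  64  72  81  90 101 114 117 114 106 101
   91  69  51  43]
 [ 56  56  56  55  55  55  55  55  54  56  56  61  71  84  93 101 112 117
  113 106 100  90]
 [ 55  56  55  55  55  54  55  54  55  55  53  52  52  57  64  72  85 101
  107 113 116 113]
 [ 56  56  56  54  55  55  54  57  54  55  54  54  53  52  54  57  62  72
   78  86  99 107]
 [ 55  55  56  55  55  56  55  50  50  49  53  55  54  54  55  56  54  57
   59  62  70  78]
 [ 56  56  56  57  55  55  54  48  43  40  41  47  53  54  56  55  57  56
   56  57  56  55]
 [ 56  56  56  57  56  54  52  48  44  40  36  39  47  53  57  57  55  56
   55  55  54  54]
 [ 55  55  55  55  56  57  56
[... 396 characters left out ...]
  56  55  55  57  55
   56  56  55  55]
 [ 56  56  57  54  56  57  55  54  54  55  55  57  56  55  54  54  56  56
   55  55  55  53]
 [ 57  56  56  57  55  55  56  54  54  54  54  56  56  55  55  57  54  56
   56  56  55  55]
 [ 55  55  56  56  57  57  56  56  55  55  55  56  56  56  56  56  55  55
   56  55  57  56]
 [ 55  55  56  57  56  56  55  56  55  55  56  55  56  54  55  56  57  56
   55  57  56  55]]
hole px (np.float64(142.92289156626506), np.float64(355.7710843373494))
3.5 hole pt [0.5334 0.1249 0.0814] predicted mid [0.5281 0.1246 0.075 ]
4.3 hole pt [0.5333 0.125  0.0814] predicted mid [0.529  0.1247 0.075 ]
5.5 hole pt [0.5333 0.1251 0.0813] predicted mid [0.5303 0.1248 0.075 ]
```

The rod is held with an apparent nose-down pitch of about 2.6°. I'll carry it to 25 mm in front of the near cheek, slightly high, and turn it into line (heading about 94°).

Call:
arm_command:
  translation:
    - [2,-0.5,0]
    - [4,-1,0]
    - [6.2,-1.5,0]
    - [8.4,-2,0]
    - [10.4,-2.5,0]
  turn: [-0.04,-0.09,-0.14,-0.18,-0.22]
  hand: [1,1,1,1,1]

```text
clock: 5.2
eef_pos: [0.5282, -0.1643, 0.121]
tool_rot: [0.763, 0.646, -0.001, -0.002]
ft_force: [0.6, -0.4, -2.7]
grip_width: 0.0164
```

Run:
```python
from h import *
go([.5465,-.0635,.1],93.7)
```

```text
t 5.20 tcp [ 0.5282 -0.1643  0.121 ] head 80.48 zaxis [-0.003  0.001 -1.   ] F [ 0.6 -0.4 -2.7] M [-0.04 -0.01  0.01] w 0.0164 j [-0.3   0.41 -0.02  1.15  0.    1.44]
  shift cm [10.24  0.15  2.11] turn -0.2307
```

Call:
arm_command:
  translation:
    - [2.2,0,0.5]
    - [4.4,0,1]
    - [6.6,0,1.5]
    - [8.6,0.1,2]
    - [10.2,0.15,2]
  turn: [-0.05,-0.1,-0.15,-0.2,-0.23]
  hand: [1,1,1,1,1]

```text
clock: 5.62
eef_pos: [0.5459, -0.0637, 0.1]
tool_rot: [0.684, 0.73, -0.002, -0.002]
ft_force: [-0.2, -0.1, -2.0]
grip_width: 0.0164
```

Call:
arm_command:
  translation:
    - [0,0,0]
    - [0,0,0]
    - [0,0,0]
    - [0,0,0]
    - [0,0,0]
  turn: [0,0,0,0,0]
  hand: [1,1,1,1,1]

```text
clock: 6.03
eef_pos: [0.5477, -0.0665, 0.1029]
tool_rot: [0.685, 0.728, -0.0, -0.0]
ft_force: [-0.4, 0.0, -1.4]
grip_width: 0.0161
```

```bash
cat >> h.py <<'E'
def cloud(c):
    i=camera_info(c); p,d=camera(c); K=np.array(i["mtx"]);T=np.array(i["world_to_cam"]); v,u=np.mgrid[:400,:640]
    return (np.stack([u,v,np.ones_like(u)],-1)@np.linalg.inv(K).T*d[...,None].astype(float)-T[:3,3])@T[:3,:3],d>0,p
def rodworld(c,zc,yr,xc=.54,n=None):
    X,ok,p=cloud(c)
    if n: save(n,p)
    m=ok&(abs(X[...,0]-xc)<.03)&(X[...,1]>yr[0])&(X[...,1]<yr[1])&(abs(X[...,2]-zc)<.02)&(p.min(2)>60)
    Q=X[m]; R=[]
    for y in np.arange(yr[0],yr[1],.01):
        k=(Q[:,1]>=y)&(Q[:,1]<y+.01)
        if k.sum()>5: R.append((y+.005,(Q[k,0].min()+Q[k,0].max())/2,np.percentile(Q[k,2],90),np.ptp(Q[k,0])))
    R=np.array(R); print(c,"rod y, xmid, ztop, width mm\n",np.round(R*1e3,1).T, "y max",Q[:,1].max())
    w=R[(R[:,3]<.022)]; a=np.polyfit(w[:,0],w[:,1],1); b=np.polyfit(w[:,0],w[:,2],1); print(" heading %.2f pitch %.2f"%(90-np.degrees(np.arctan(a[0])),np.degrees(np.arctan(b[0]))))
    return X,ok,p,a,b
def cheeks(X,ok):
    for lo,hi in((.115,.14),(.23,.26)):
        Q=X[ok&(X[...,2]>.094)&(X[...,2]<.107)&(abs(X[...,0]-.53)<.06)&(X[...,1]>lo)&(X[...,1]<hi)]
        if len(Q): r=cv2.minAreaRect((Q[:,:2]*1e3).astype(np.float32)); print(" cheek",np.round(r[0],1),np.round(r[1],1),round(r[2],2),"x %.1f..%.1f"%(Q[:,0].min()*1e3,Q[:,0].max()*1e3),"y",np.round(np.percentile(Q[:,1],[2,98])*1e3,1))
E
python3 - <<'E'
from h import *
np.set_printoptions(linewidth=200,suppress=True)
go([.5465,-.0635,.1],93.7)
for c in("top","scene"):
    X,ok,p,a,b=rodworld(c,.107,(-.03,.11),n="pre_"+c); cheeks(X,ok)
rodfit(.11)
E
```

```text
t 6.03 tcp [ 0.5477 -0.0665  0.1029] head 93.46 zaxis [-0. -0. -1.] F [-0.4  0.  -1.4] M [-0.12  0.02 -0.02] w 0.0161 j [-0.12  0.42 -0.05  1.1  -0.    1.39]
  shift cm [ 0.3  -0.1   0.29] turn -0.0042
top rod y, xmid, ztop, width mm
 [[ 55.   65.   75.   85.   95. ]
 [540.2 539.2 537.5 537.4 537.1]
 [113.  112.8 112.  111.9 109.9]
 [ 13.5  15.8  13.   13.4  13.7]] y max 0.09773239735479174
 heading 94.54 pitch -4.08
 cheek [532.8 130.4] [84.1  8.7] 4.2 x 490.7..574.7 y [124.3 135.5]
 cheek [524.2 247.3] [82.2  8.7] 4.31 x 483.1..565.4 y [241.5 253.3]
scene rod y, xmid, ztop, width mm
 [[-15.   -5.    5.   35.   45.   55.   65.   75.   85.   95. ]
 [549.2 548.3 548.4 543.7 541.1 539.1 538.6 537.2 536.7 537. ]
 [116.  115.3 111.1 113.5 114.  113.1 114.2 112.7 112.5 110.6]
 [  3.4   5.3   2.8   8.2  11.9  15.2  14.1  14.1  15.4  12.8]] y max 0.09732607576772949
 heading 97.42 pitch -1.50
 cheek [534.5 128.2] [78.1 12. ] 3.48 x 495.4..573.7 y [122.1 134.7]
 cheek [522.8 245.4] [83.7 13.2] 5.54 x 481.1..564.8 y [238.  252.1]
rod pts 5241 tool frame x range [0.04553754 0.12520748]
tool frame: y=0.57mm + -0.38deg (edge mid 0.33, -0.26deg); top z=-15.19mm (down +) slope 2.94deg, at nose -6.98
```

Top view: the hole line has heading 94.2° and x = 532.8 mm at y = 130. The rod is almost collinear, about 1 mm to +x, and pitched about 2.8° nose-down. I'll lower it so the nose is at 75 mm, trim the yaw, and approach to about 5 mm.

Call:
arm_command:
  translation:
    - [0,-0.05,0.8]
    - [0,-0.05,1.6]
    - [0,-0.05,2.4]
    - [0,-0.05,2.75]
    - [0,-0.05,2.75]
  turn: [-0.006,-0.006,-0.006,-0.006,-0.006]
  hand: [1,1,1,1,1]

```text
clock: 6.6
eef_pos: [0.5461, -0.0654, 0.0738]
tool_rot: [0.683, 0.731, -0.001, -0.001]
ft_force: [-0.3, 0.9, -1.7]
grip_width: 0.0164
```

Call:
arm_command:
  translation:
    - [0.6,0,0]
    - [1.2,0,0]
    - [1.8,0,0]
    - [2.2,0,0]
    - [2.2,0,0]
  turn: [0,0,0,0,0]
  hand: [1,1,1,1,1]

```text
clock: 7.02
eef_pos: [0.5461, -0.0423, 0.076]
tool_rot: [0.682, 0.731, 0.0, 0.0]
ft_force: [-0.9, 1.0, -1.5]
grip_width: 0.0162
```

Call:
arm_command:
  translation:
    - [0,0,0]
    - [0,0,0]
    - [0,0,0]
    - [0,0,0]
  turn: [0,0,0,0]
  hand: [1,1,1,1]

```text
clock: 7.35
eef_pos: [0.546, -0.0438, 0.0757]
tool_rot: [0.683, 0.731, 0.0, 0.0]
ft_force: [-0.4, 0.2, -1.6]
grip_width: 0.0162
```

Run:
```python
from h import *
np.set_printoptions(linewidth=200,suppress=True)
y=-.0435; go([.5328-.0736*(y-.1304),y,.0755],93.9)
ps=[]
for c in("top","scene"):
    X,ok,p,a,b=rodworld(c,.08,(0.0,.125),n=None); print(" rod x at y=.115: %.4f ztop %.4f; line %.4f"%(np.polyval(a,.115),np.polyval(b,.115),.5328-.0736*(.115-.1304))); ps.append(p)
f=lambda im:cv2.resize(im,(400,400),interpolation=cv2.INTER_CUBIC)
save("near",np.hstack([f(ps[0][180:250,200:270]),f(ps[1][110:190,320:400])]))
```

```text
t 7.35 tcp [ 0.546  -0.0438  0.0757] head 93.88 zaxis [ 0. -0. -1.] F [-0.4  0.2 -1.6] M [-0.09  0.   -0.02] w 0.0162 j [-0.08  0.43 -0.1   1.03 -0.    1.42]
  shift cm [ 0.03 -0.04  0.02] turn -0.0004
top rod y, xmid, ztop, width mm
 [[ 95.  105.  115. ]
 [536.3 536.2 534.4]
 [ 84.9  84.6  84.6]
 [ 13.6  14.1  11.6]] y max 0.1205731911331537
 heading 95.43 pitch -0.72
 rod x at y=.115: 0.5347 ztop 0.0846; line 0.5339
scene rod y, xmid, ztop, width mm
 [[ 15.   65.   75.   85.   95.  105.  115. ]
 [546.5 540.2 537.1 535.6 535.  533.3 533.2]
 [ 87.1  86.7  86.   85.3  85.6  84.4  84.3]
 [  4.6   8.1  12.9  14.2  13.5  16.6  14.6]] y max 0.12451181948484619
 heading 98.03 pitch -1.70
 rod x at y=.115: 0.5323 ztop 0.0846; line 0.5339
```

View pics/near.png

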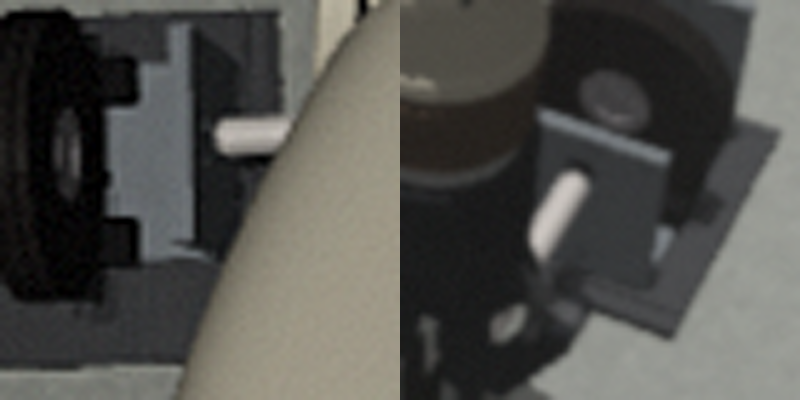

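Left crop (top view): the nose is just short of the near cheek and centred on the frame. Right crop (scene): the nose is at the hole. I'll feel forward gently, 1 mm lower.

Call:
arm_command:
  translation:
    - [0.2,0,0.1]
    - [0.4,0,0.1]
    - [0.6,0,0.1]
    - [0.8,0,0.1]
    - [0.9,0,0.1]
  turn: [0,0,0,0,0]
  hand: [1,1,1,1,1]

```text
clock: 7.87
eef_pos: [0.5453, -0.0343, 0.0746]
tool_rot: [0.683, 0.731, 0.0, -0.0]
ft_force: [0.8, 0.6, -1.6]
grip_width: 0.0161
```

Call:
arm_command:
  translation:
    - [0.1,0,0]
    - [0.2,0,0]
    - [0.3,0,0]
    - [0.4,0,0]
    - [0.4,0,0]
  turn: [0,0,0,0,0]
  hand: [1,1,1,1,1]

```text
clock: 8.28
eef_pos: [0.545, -0.0304, 0.0746]
tool_rot: [0.683, 0.731, 0.0, -0.0]
ft_force: [0.9, 0.1, -2.4]
grip_width: 0.0161
```

No resistance: the nose is in the near hole by about 7 mm. Continuing.

Call:
arm_command:
  translation:
    - [0.2,0,0]
    - [0.4,0,0]
    - [0.6,0,0]
    - [0.8,0,0]
    - [1,0,0]
  turn: [0,0,0,0,0]
  hand: [1,1,1,1,1]

```text
clock: 8.7
eef_pos: [0.5444, -0.0204, 0.0746]
tool_rot: [0.683, 0.731, -0.0, 0.0]
ft_force: [0.1, -0.8, -2.6]
grip_width: 0.0163
```

Call:
arm_command:
  translation:
    - [0.2,0,0]
    - [0.4,0,0]
    - [0.6,0,0]
    - [0.8,0,0]
    - [0.8,0,0]
  turn: [0,0,0,0,0]
  hand: [1,1,1,1,1]

```text
clock: 9.12
eef_pos: [0.5438, -0.0122, 0.0746]
tool_rot: [0.682, 0.731, 0.0, -0.0]
ft_force: [0.3, -0.2, -1.4]
grip_width: 0.016
```

Run:
```python
from h import *
y=-.0125; go([.5328-.0736*(y-.1304),y,.0745],93.9)
rodfit(.083)
```

```text
t 9.12 tcp [ 0.5438 -0.0122  0.0746] head 93.92 zaxis [-0.  0. -1.] F [ 0.3 -0.2 -1.4] M [-0.11  0.01  0.02] w 0.0160 j [-0.02  0.43 -0.11  1.03  0.    1.48]
  shift cm [-0.02 -0.05  0.01] turn 0.0004
rod pts 5256 tool frame x range [0.04548594 0.12572466]
tool frame: y=0.56mm + -0.35deg (edge mid 0.33, -0.23deg); top z=-14.75mm (down +) slope 2.51deg, at nose -7.73
```

The nose is 25 mm in and free. Now I'll level the rod, letting the near hole's lower lip carry the shaft while I lower the handle, and watching Fz.

Call:
arm_command:
  translation:
    - [0,0,0.1]
    - [0,0,0.2]
    - [0,0,0.3]
    - [0,0,0.4]
    - [0,0,0.4]
  turn: [0,0,0,0,0]
  hand: [1,1,1,1,1]

```text
clock: 9.58
eef_pos: [0.5437, -0.0128, 0.0703]
tool_rot: [0.683, 0.731, -0.0, -0.0]
ft_force: [0.3, 0.0, -0.6]
grip_width: 0.0164
```

Call:
arm_command:
  translation:
    - [0,0,0.1]
    - [0,0,0.2]
    - [0,0,0.3]
    - [0,0,0.3]
  turn: [0,0,0,0]
  hand: [1,1,1,1]

```text
clock: 9.92
eef_pos: [0.5437, -0.0127, 0.0674]
tool_rot: [0.683, 0.731, -0.0, -0.0]
ft_force: [0.4, -0.0, -1.4]
grip_width: 0.0162
```

Run:
```python
from h import *
go(None); rodfit(.083)
```

```text
t 9.92 tcp [ 0.5437 -0.0127  0.0674] head 93.89 zaxis [-0.  0. -1.] F [ 0.4 -0.  -1.4] M [-0.08  0.01  0.04] w 0.0162 j [-0.02  0.44 -0.12  1.01  0.    1.48]
rod pts 5399 tool frame x range [0.04549722 0.12367825]
tool frame: y=0.57mm + -0.44deg (edge mid 0.42, -0.40deg); top z=-14.39mm (down +) slope -0.10deg, at nose -14.66
```

Leveled: pitch is −0.1° with no force build-up. Advancing to the disc.

Call:
arm_command:
  translation:
    - [0.5,0,0]
    - [1,0,0]
    - [1.5,-0.01,0]
    - [2,-0.01,0]
    - [2.5,-0.01,0]
  turn: [0,0,0,0,0]
  hand: [1,1,1,1,1]

```text
clock: 10.38
eef_pos: [0.542, 0.013, 0.0677]
tool_rot: [0.683, 0.731, 0.0, 0.0]
ft_force: [-0.2, -1.4, -0.6]
grip_width: 0.0165
```

Call:
arm_command:
  translation:
    - [0.2,0,0]
    - [0.4,0,0]
    - [0.6,0,0]
    - [0.8,0,0]
    - [1,0,0]
  turn: [0,0,0,0,0]
  hand: [1,1,1,1,1]

```text
clock: 10.8
eef_pos: [0.5412, 0.0223, 0.0676]
tool_rot: [0.683, 0.731, -0.0, -0.0]
ft_force: [0.1, -1.3, -0.7]
grip_width: 0.0164
```

Call:
arm_command:
  translation:
    - [0.2,0,0]
    - [0.4,0,0]
    - [0.6,0,0]
    - [0.8,0,0]
    - [1,0,0]
  turn: [0,0,0,0,0]
  hand: [1,1,1,1,1]

```text
clock: 11.22
eef_pos: [0.5406, 0.0323, 0.0676]
tool_rot: [0.683, 0.731, -0.0, -0.0]
ft_force: [-0.3, -0.8, -1.1]
grip_width: 0.016
```

Run:
```python
from h import *
o=get_obs();y=o["eef_pos"][1]; go([.5328-.0736*(y-.1304),y,.0675],93.9); rodfit(.083)
```

```text
t 11.22 tcp [0.5406 0.0323 0.0676] head 93.89 zaxis [-0. -0. -1.] F [-0.3 -0.8 -1.1] M [-0.19  0.11  0.09] w 0.0160 j [ 0.06  0.43 -0.13  1.01 -0.    1.56]
  shift cm [ 0.   -0.06  0.01] turn -0.0002
rod pts 4744 tool frame x range [0.04551052 0.12341762]
tool frame: y=0.55mm + -0.74deg (edge mid 0.30, -0.64deg); top z=-14.45mm (down +) slope -1.07deg, at nose -17.43
```

```bash
sed -i 's/def rodfit(zaxis, n=None)/def rodfit(zaxis, n=None, xm=.160)/; s/(L\[...,0\]<.160)/(L[...,0]<xm)/' h.py
python3 - <<'E'
from h import *
rodfit(.083,"w3",.085)
E
```

```text
rod pts 2364 tool frame x range [0.04518509 0.08468733]
tool frame: y=0.70mm + -0.90deg (edge mid 0.24, -0.67deg); top z=-14.52mm (down +) slope 0.17deg, at nose -14.05
```

Still level. Onward to the far cheek.

Call:
arm_command:
  translation:
    - [0.4,0,0]
    - [0.8,0,0]
    - [1.2,0,0]
    - [1.6,-0.02,0]
    - [2,-0.03,0]
  turn: [0,0,0,0,0]
  hand: [1,1,1,1,1]

```text
clock: 11.73
eef_pos: [0.539, 0.0526, 0.0676]
tool_rot: [0.683, 0.731, 0.0, 0.0]
ft_force: [-0.6, -0.5, 0.3]
grip_width: 0.0161
```

Call:
arm_command:
  translation:
    - [0.4,0,0]
    - [0.8,0,0]
    - [1.2,0,0]
    - [1.6,-0.02,0]
    - [2,-0.03,0]
  turn: [0,0,0,0,0]
  hand: [1,1,1,1,1]

```text
clock: 12.15
eef_pos: [0.5373, 0.0725, 0.0676]
tool_rot: [0.683, 0.731, -0.0, 0.0]
ft_force: [-0.5, -1.9, -1.1]
grip_width: 0.0161
```

Run:
```python
from h import *
o=get_obs();y=o["eef_pos"][1]; go([.5328-.0736*(y-.1304),y,.0675],93.9)
```

```text
t 12.15 tcp [0.5373 0.0725 0.0676] head 93.90 zaxis [ 0. -0. -1.] F [-0.5 -1.9 -1.1] M [-0.33  0.19  0.11] w 0.0161 j [ 0.13  0.43 -0.13  1.01 -0.    1.64]
  shift cm [ 0.   -0.02  0.01] turn -0.0001
```

Call:
arm_command:
  translation:
    - [0.15,0,0]
    - [0.3,0,0]
    - [0.45,0,0]
    - [0.6,0,0]
    - [0.75,0,0]
  turn: [0,0,0,0,0]
  hand: [1,1,1,1,1]

```text
clock: 12.57
eef_pos: [0.5368, 0.0795, 0.0676]
tool_rot: [0.683, 0.731, -0.0, 0.0]
ft_force: [-0.5, -1.6, 0.9]
grip_width: 0.0162
```

Call:
arm_command:
  translation:
    - [0.1,0,0]
    - [0.2,0,0]
    - [0.3,0,0]
    - [0.4,0,0]
    - [0.4,0,0]
  turn: [0,0,0,0,0]
  hand: [1,1,1,1,1]

```text
clock: 12.98
eef_pos: [0.5367, 0.084, 0.0676]
tool_rot: [0.683, 0.731, 0.0, -0.0]
ft_force: [-1.6, -0.6, 0.4]
grip_width: 0.0165
```

Call:
arm_command:
  translation:
    - [0.1,0,0]
    - [0.2,0,0]
    - [0.3,0,0]
    - [0.4,0,0]
    - [0.5,0,0]
  turn: [0,0,0,0,0]
  hand: [1,1,1,1,1]

```text
clock: 13.4
eef_pos: [0.5362, 0.0887, 0.0676]
tool_rot: [0.683, 0.731, 0.0, -0.0]
ft_force: [0.2, -2.1, -1.5]
grip_width: 0.0163
```

Call:
arm_command:
  translation:
    - [0.1,0,0]
    - [0.2,0,0]
    - [0.3,0,0]
    - [0.3,0,0]
  turn: [0,0,0,0]
  hand: [1,1,1,1]

```text
clock: 13.73
eef_pos: [0.5361, 0.0908, 0.0676]
tool_rot: [0.683, 0.731, -0.001, 0.001]
ft_force: [-0.5, -4.5, -0.4]
grip_width: 0.0161
```

Run:
```python
from h import *
o=get_obs();y=o["eef_pos"][1]; go([.5328-.0736*(y-.1304),y,.0675],93.9)
p,d=camera("wrist"); q,_=camera("top"); s,_=camera("scene")
f=lambda im:cv2.resize(im,(400,300),interpolation=cv2.INTER_CUBIC)
save("home1",np.vstack([np.hstack([f(p),f(p[80:280,190:450])]),np.hstack([f(q[170:255,165:265]),f(s[95:185,310:410])])]))
```

```text
t 13.73 tcp [0.5361 0.0908 0.0676] head 93.88 zaxis [ 0.    -0.002 -1.   ] F [-0.5 -4.5 -0.4] M [-0.84  0.05  0.02] w 0.0161 j [ 0.17  0.43 -0.12  1.01 -0.    1.67]
  shift cm [ 0.   -0.04  0.01] turn -0.0004
```

View pics/home1.png

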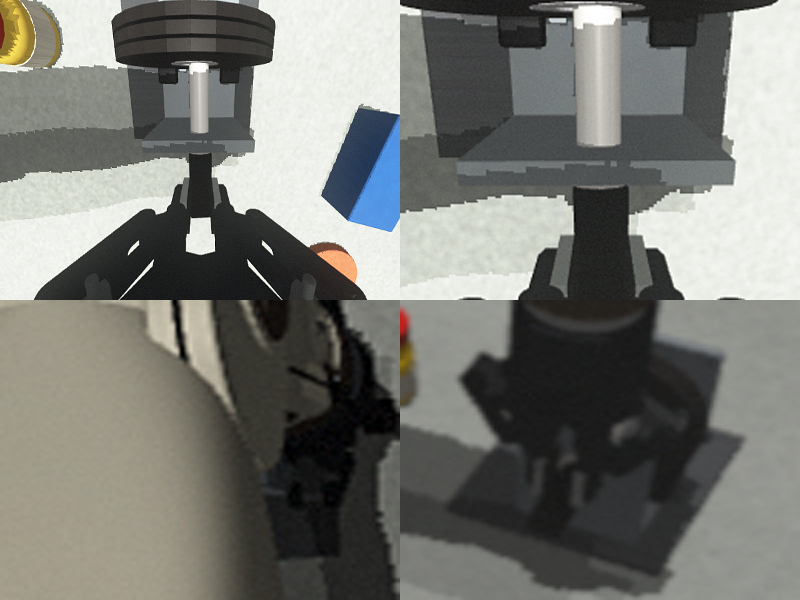

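The rod runs through the near cheek and disc, and the collar is at or near the face: Fy −4.5 N, contact starting. A gentle push will tell whether it is home.

Call:
arm_command:
  translation:
    - [0.05,0,0]
    - [0.1,0,0]
    - [0.15,0,0]
    - [0.15,0,0]
  turn: [0,0,0,0]
  hand: [1,1,1,1]

```text
clock: 14.22
eef_pos: [0.536, 0.0909, 0.0676]
tool_rot: [0.683, 0.73, -0.001, 0.001]
ft_force: [0.1, -8.4, -0.3]
grip_width: 0.0164
```

Run:
```python
from h import *
go(None)
# collar vs cheek in wrist depth: profile along the rod line
X,ok,p=cloud("wrist"); o=get_obs(); R=Ro.from_quat(o["tool_rot"]).as_matrix(); L=(X-np.array(o["eef_pos"]))@R
m=ok&(abs(L[...,1])<.006)
for a in np.arange(.02,.056,.003):
    k=m&(abs(L[...,0]-a)<.0015)
    if k.sum()>3: print("%.3f"%a,k.sum(),"top z world %.4f"%np.percentile(X[k][:,2],95), "min %.4f"%X[k][:,2].min())
Q=L[ok&(X[...,2]>.085)&(X[...,2]<.1)&(abs(L[...,1])>.012)&(abs(L[...,1])<.04)&(L[...,0]>.02)&(L[...,0]<.06)]
print("near face x in tool (off-rod)",len(Q), np.percentile(Q[:,0],[5,25,50]) if len(Q) else "")
```

```text
t 14.22 tcp [0.536  0.0909 0.0676] head 93.81 zaxis [ 0.    -0.004 -1.   ] F [ 0.1 -8.4 -0.3] M [-1.83  0.01  0.  ] w 0.0164 j [ 0.17  0.43 -0.12  1.01 -0.    1.67]
0.020 109 top z world 0.0850 min 0.0824
0.023 113 top z world 0.0850 min 0.0821
0.026 119 top z world 0.0849 min 0.0824
0.029 44 top z world 0.0893 min 0.0831
0.035 86 top z world 0.1028 min 0.1003
0.038 161 top z world 0.1028 min 0.1004
0.041 168 top z world 0.1028 min 0.0780
0.044 374 top z world 0.1016 min 0.0783
0.047 119 top z world 0.0826 min 0.0784
0.050 126 top z world 0.0824 min 0.0783
0.053 127 top z world 0.0825 min 0.0787
0.056 123 top z world 0.0823 min 0.0789
near face x in tool (off-rod) 874 [0.04258045 0.04273944 0.04284902]
```

Home: the handle/collar boundary lies at 28.5 mm and the cheek face at 34.5 mm in the tool frame, which equals the 6 mm collar. The push stalls at 8 N with no further travel. Letting go.

Call:
arm_command:
  translation:
    - [0,0,0]
    - [0,0,0]
    - [0,0,0]
    - [0,0,0]
    - [0,0,0]
  turn: [0,0,0,0,0]
  hand: [0.8,0.6,0.4,0.2,0]

```text
clock: 14.68
eef_pos: [0.5362, 0.0938, 0.0678]
tool_rot: [0.682, 0.731, 0.001, -0.0]
ft_force: [0.6, 0.7, -0.6]
grip_width: 0.0651
```

Call:
arm_command:
  translation:
    - [0,0,0]
    - [0,0,0]
    - [0,0,0]
    - [0,0,0]
    - [0,0,0]
  turn: [0,0,0,0,0]
  hand: [0,0,0,0,0]

```text
clock: 15.1
eef_pos: [0.5359, 0.0931, 0.0676]
tool_rot: [0.683, 0.731, 0.0, -0.0]
ft_force: [0.5, 0.8, 0.5]
grip_width: 0.0851
```

Call:
arm_command:
  translation:
    - [0,0,-1]
    - [0,0,-3]
    - [0,0,-6]
    - [0,0,-9]
    - [0,0,-12]
  turn: [0,0,0,0,0]
  hand: [0,0,0,0,0]

```text
clock: 15.52
eef_pos: [0.5356, 0.093, 0.1895]
tool_rot: [0.683, 0.731, 0.0, -0.0]
ft_force: [1.1, -0.1, 0.5]
grip_width: 0.0852
```

Call:
arm_command:
  translation:
    - [-3,0,0]
    - [-6,0,-1]
    - [-9,0,-2]
    - [-12,0,-3]
    - [-14,0,-3]
  turn: [0,0,0,0,0]
  hand: [0,0,0,0,0]

```text
clock: 15.93
eef_pos: [0.5466, -0.0491, 0.2209]
tool_rot: [0.683, 0.73, 0.001, 0.002]
ft_force: [1.2, 0.2, 0.2]
grip_width: 0.0852
```

Call:
arm_command:
  translation:
    - [-4,0,0]
    - [-8,0,0]
    - [-10,0,0]
    - [-10,0,0]
    - [-10,0,0]
  turn: [0,0,0,0,0]
  hand: [0,0,0,0,0]

```text
clock: 16.35
eef_pos: [0.552, -0.1476, 0.2181]
tool_rot: [0.684, 0.73, 0.0, -0.0]
ft_force: [-0.5, 1.4, -0.6]
grip_width: 0.0856
```

Run:
```python
from h import *
go(None)
X,ok,q=cloud("top"); cheeks(X,ok)
# far side: nose beyond far face ; handle extents along hole line
for lo,hi,n in((.04,.124,"handle/collar"),(.25,.275,"nose")):
    k=ok&(abs(X[...,0]-(.5328-.0736*(X[...,1]-.1304)))<.009)&(X[...,1]>lo)&(X[...,1]<hi)&(abs(X[...,2]-.08)<.015)
    if k.sum(): print(n,k.sum(),X[k].min(0),X[k].max(0))
s,_=camera("scene"); w,_=camera("wrist")
f=lambda im:cv2.resize(im,(400,300),interpolation=cv2.INTER_CUBIC)
save("end",np.vstack([np.hstack([f(w),f(s)]),np.hstack([f(q[170:255,165:265]),f(s[95:185,310:410])])]))
```

```text
t 16.35 tcp [ 0.552  -0.1476  0.2181] head 93.74 zaxis [ 0.  0. -1.] F [-0.5  1.4 -0.6] M [ 0.03 -0.02  0.03] w 0.0856 j [-0.26  0.38  0.21  1.4   0.    1.24]
 cheek [533.  129.7] [84.2  8.6] 3.34 x 490.8..574.9 y [124.1 135.5]
 cheek [524.4 247.3] [82.2  8.6] 4.01 x 483.3..565.6 y [241.8 253.1]
handle/collar 221 [0.52559141 0.06398606 0.06667197] [0.5462496  0.12356514 0.09128848]
```

View pics/end.png

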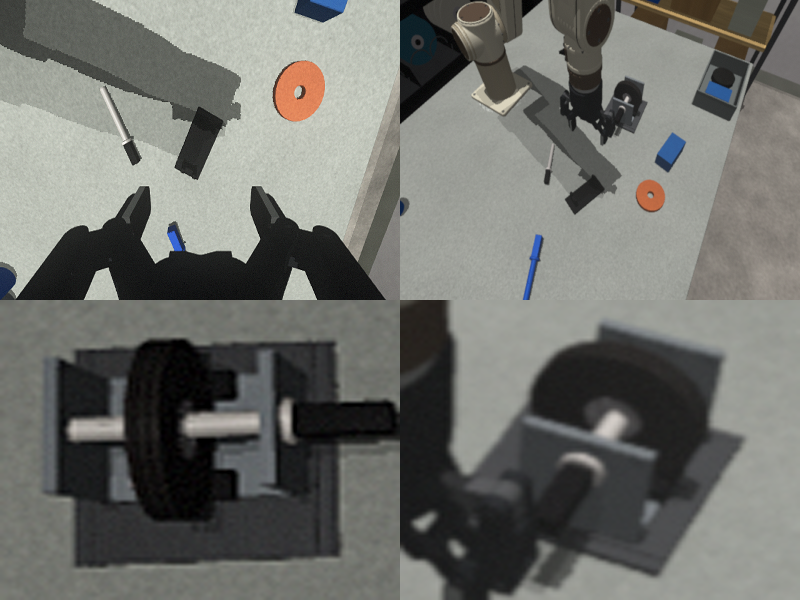

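The rod is through both cheeks and the disc, with the collar against the near cheek, and the bystanders look untouched. I'll take one closer look at the collar gap, so first I'll work out where the wrist camera needs to be.

Run:
```python
from h import *
i=camera_info("wrist");T=np.array(i["world_to_cam"]);o=get_obs();R=Ro.from_quat(o["tool_rot"]).as_matrix()
print("cam in tool",R.T@(-T[:3,:3].T@T[:3,3]-o["eef_pos"]),"axis in tool",R.T@T[2,:3], proj("wrist",[.533,.125,.08],i))
```

```text
cam in tool [ 0.07657288  0.00097849 -0.15725331] axis in tool [-3.01955900e-01  5.56397660e-05  9.53321893e-01] (np.float64(-142.44871815656634), np.float64(318.2892461891959))
```

Call:
arm_command:
  translation:
    - [4,0,0]
    - [8,0,1]
    - [12,0,2]
    - [16,0,3.5]
    - [19.3,0,5]
  turn: [0,0,0,0,0]
  hand: [0,0,0,0,0]

```text
clock: 16.92
eef_pos: [0.5387, 0.0499, 0.1681]
tool_rot: [0.682, 0.732, 0.001, 0.0]
ft_force: [0.6, 0.2, -1.0]
grip_width: 0.0852
```

Call:
arm_command:
  translation:
    - [0,0,0]
    - [0,0,0]
    - [0,0,0]
    - [0,0,0]
    - [0,0,0]
  turn: [0,0,0,0,0]
  hand: [0,0,0,0,0]

```text
clock: 17.33
eef_pos: [0.5397, 0.0453, 0.1684]
tool_rot: [0.683, 0.73, 0.001, 0.001]
ft_force: [0.3, -0.8, -0.6]
grip_width: 0.0854
```

Run:
```python
from h import *
go(None); i=camera_info("wrist"); X,ok,p=cloud("wrist")
r,c=map(int,proj("wrist",[.533,.125,.08],i)); print(r,c)
r0=max(r-75,0); save("gap",cv2.resize(p[r0:r0+150,c-100:c+100],(800,600),interpolation=cv2.INTER_CUBIC))
m=ok&(abs(X[...,0]-(.5328-.0736*(X[...,1]-.1304)))<.005)&(X[...,1]>.05)&(X[...,1]<.16)
Q=X[m]
prev=None
for y in np.arange(.058,.15,.002):
    k=(Q[:,1]>=y)&(Q[:,1]<y+.002)
    if k.sum(): print("%.0f:%.1f"%(y*1e3,np.median(Q[k,2])*1e3),end=" ")
```

```text
t 17.33 tcp [0.5397 0.0453 0.1684] head 93.81 zaxis [ 0.002 -0.    -1.   ] F [ 0.3 -0.8 -0.6] M [-0.02 -0.05 -0.04] w 0.0854 j [ 0.08  0.35  0.02  1.25 -0.    1.59]
106 317
62:82.1 64:82.5 66:83.3 68:83.5 70:83.4 72:83.6 74:83.5 76:83.3 78:83.7 80:83.6 82:83.5 84:83.7 86:83.8 88:83.6 90:83.6 92:83.5 94:83.6 96:83.8 98:83.4 100:83.7 102:83.7 104:83.6 106:83.6 108:83.4 110:83.5 112:83.4 114:83.6 116:83.3 118:82.8 120:88.3 122:88.1 124:88.0 126:101.9 128:101.7 130:102.0 132:101.9 134:80.8 136:81.2 138:81.0 140:80.7 142:81.1 144:81.2 146:81.2 148:81.1
```

View pics/gap.png

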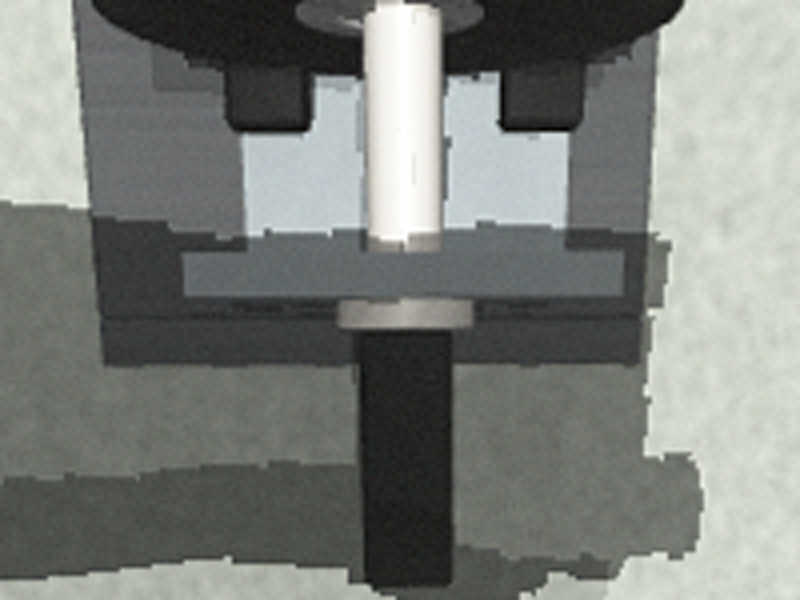

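The close look shows the collar's full 6 mm thickness directly adjoining the cheek's edge (row about 298), with no gap. The gripper is clear, so I'll hand in.

```bash
python3 -c "
from h import *
go(None); print(job_done())"
```

```text
t 17.38 tcp [0.5397 0.0451 0.1683] head 93.80 zaxis [ 0.001 -0.    -1.   ] F [ 0.6 -0.4  0.1] M [-0.01  0.02 -0.  ] w 0.0856 j [ 0.08  0.35  0.02  1.25 -0.    1.59]
the job is handed in; nothing more can be done
None
```

The locking rod is threaded through the near cheek, the discs and the far cheek, with its collar home against the near cheek. The gripper has let go and is clear of everything. I handed the job in at 17.4 s.

- **How it went:** I took the rod by its handle from the rest. It drooped about 2.8° nose-down in the grip. I levelled it on the near hole's lower lip once the nose was in. The highest wrist force I read was about 8 N, at the final push against the collar.
- **Last checks:**
  - The final push stopped moving at about 8 N.
  - The close wrist picture shows the full collar directly against the cheek with no visible gap; depth puts the collar at y 120–126 mm and the cheek from 126 mm.
  - In the overall views the carton and flap disc looked undisturbed. The jar was seen in place only partly.
- **What did not agree or was not seen:**
  - The gripper read 16 mm on the 20 mm handle; it held firmly all the same.
  - My estimate from the arm's position put the collar 1–1.5 mm short, within calibration error; the closer picture overrides it.
  - I did not see the nose beyond the far cheek directly; the insertion depth and the top view imply it.

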